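# Scoop polishing balls into the tumbler barrel and hang the scoop to dry

## Robot

A 6-joint arm with a two-finger parallel gripper is mounted at the origin on the work surface. World frame = base frame: x ahead of the robot, y to its left, z up, the work surface at z = 0. Lengths are in m, angles in rad, forces in N, time in s.
With the tool pointing down it reaches from about 0.3 to 0.775 m from the base axis. Payload 14.6 kg.
Tool frame: the origin (TCP) lies midway between the tips of the shut fingers; the grasp point (between the pads) lies 19 mm behind it (ctrl.hold_point_z is the distance from the TCP to the grasp point, in m); z points along the fingers, x is the direction in which the jaws open and shut, and the axes are right-handed (so a half turn about z gives the same grasp; the last joint's range is limited). The gripper opens to 94 mm and grips with 3 to 60 N. Pads are 16 mm wide; open, the fingers measure 119 mm over their backs; the gripper's body (75 mm by 177 mm) begins 78 mm behind the grasp point.
Start: joints at [-1.17, 0.3, 1.521, -0, 1.321, -0.067], TCP at [0.248, -0.491, 0.205] pointing down, gripper open.
Joint ranges: [-3.03, 3.03], [-0.79, 2.21], [0.23, 2.52], [-1.04, 4.18], [0, 3.07], [-2.55, 2.55]. Speed limits (rad/s): [2.22, 2.22, 2.57, 3.14, 3.14, 3.14].

## Interface

Orientations are given as [roll, pitch, yaw] about the fixed x, y, z axes, in that order (R = Rz(yaw) Ry(pitch) Rx(roll)).
In Python, from station import ctrl, viewer, ticket, nets gives the robot as it stands.
- The arm moves only by the tool carry_out, never from a script. Its argument "commands" is one flat list of numbers, 7 for each row, row after row: the closure, from -1 (fully open) to 1 (shut), so that 0 is half open, then the shift along the world's x, y, z in cm, then the turn, a rotation vector about the world's x, y, z in rad. In form: [gripper, tx, ty, tz, ax, ay, az, gripper, tx, ty, tz, ax, ay, az, ...]. A call has 1 to 12 rows; each row is the pose to reach, as a shift and turn from the pose measured when the call began; what a row does not reach only later rows make up. A row lasts 1/12 s, in which the tool goes at most 41.7 mm and 7.16 degrees, less where a joint would pass 70% of its speed; a pose out of reach is approached as far as the arm can. A call with a gripper value outside its range is refused whole. The fingers move at their own pace and stop on an object; "force" is the grip in N (left out, the last holds). Time passes only in rows, so rows that repeat a pose let the fingers close. It gives the time, the measured TCP pose, the force and the opening at its end, in the units of the state.
- ctrl.get_obs(): the state, without advancing time (a new reading comes with each control period).
- viewer.camera(name): name is "scene" or "top"; returns (picture, depth): 384x512x3 uint8, blue, green, red; 384x512 float32, m along the optical axis (not along the pixel's ray), 0 where there is no reading.
- viewer.camera_info(name): a dict with "fx", "fy", "cx", "cy" (pixels), "R" (3x3) and "t" (3): a world point X has camera coordinates R X + t. Camera axes: x right, y down, z forward; pixel columns grow to the right and rows downward; lengths in m; the calibration is good to about 2 mm. A picture is of the moment at which its call begins. camera_info takes no time and is no camera call.
- ticket.hand_in(): hands the job in, once; it reports no verdict.
Trained networks look in the newest picture that a camera, given by its name, has taken for a name from the list of things; names that differ only in an ending like _2 or _b are one class to them, and where a whole thing is asked for, a point or a joint stands for the part that bears it (a point fixed in the world has none). Each returns a list of dicts, best first, with "confidence" (0 to 1); they miss things now and then, are a little off and sometimes report something else, mostly with a low value. They report only what shows in the picture. A call takes as long as a camera call. They do not tell look-alikes from the thing itself.
- nets.silhouettes(camera, thing): "region" (384x512 bool, what is visible of it) and "extent" ([left, top, right, bottom] in pixels, round what is visible of it).
The state is a dict: "time_s": time; "qpos": joint angles; "joint_vel": joint speeds; "tau": joint torques, N m; "ee_pos": TCP position; "eef_rot": TCP orientation; "force": force on the tool from outside, world axes, zero at the start; "moment": the same for the moment, N m; "grip_width": finger opening in m.
Only numpy, scipy, OpenCV 4.12 (cv2) and the standard library are available. Lean on these libraries where they do the work, as an engineer would, in place of code of your own. Each camera call takes 0.05 s, during which the arm holds its last target. There are 200 camera calls.

## Task

Use the orange-handled scoop to scoop all three white polishing balls out of the dark tray and tip them into the red tumbler barrel, never touching the balls with the fingers. Then lay the empty scoop back in its green sloping rest and let go, take hold of its handle afresh and stand it mouth down over the blue drying peg, lowered fully onto the white base before you let go. Leave the bell jar, screwdriver stand, loupe and oil jar where they are.

Things in the scene. Friction and masses are not known exactly. Their poses are not given: they have to be found in the camera images.
- scoop: Square aluminium box scoop with orange handle, loose, 0.18 kg, 185 mm long. Origin: middle of the lip (front edge of the underside). x points out of the mouth, away from the handle; z from floor to roof. Hollow: outside 70 deep (x -70..0), 68 wide (y), 50 high (z 0..50), open only at the mouth, all walls 2 thick. Starts in the rest, mouth down its 45 degree slope, handle rising towards the robot.
- scoop_mouth (a point): Centre of the scoop's mouth: (0, 0, 25) mm in the scoop's frame.
- scoop_grip (a point): Point on the handle 40 mm behind the hollow: (-110, 0, 34) mm in the scoop's frame; a good hold for scooping. The handle is a bar 16 wide (y) by 14 high (z) from x -70 to x -185, centred at y 0, z 34. The scoop's centre of mass lies about at x -75.
- scoop_end (a point): Point on the handle's centre line, 17 mm from its free end: (-168, 0, 34) mm in the scoop's frame.
- rest: Green sloping rest, fixed. Origin: centre of its underside (base 110 x 94 mm), z up. Its ramp falls at 45 degrees towards its +x and ends in a stop square to the ramp, 20 mm tall; side rails 16 mm tall, 80 mm apart inside. The ramp (75 mm long) carries the hollow only; the handle stands out free above it on the robot's side.
- rest_seat (a point): Where the scoop's lip (its origin) lies when the scoop is in the rest: the foot of the ramp against the stop, (30, 0, 14) mm in the rest's frame. The scoop then lies with the rest's heading, pitched 45 degrees mouth down, roof up.
- tray: Dark steel tray, fixed. Origin: under its level floor, z up. Floor 4 thick; level inside 190 mm long (x -95..95), 92 wide on the robot side (x below 3), narrowing to 74 from x 32 on; side walls to 34 mm, low near wall (-x, robot side) to 14 mm; at the far end (+x) the floor turns up in a 45 degree slope, 31 mm high. The balls lie in the +x half (no part of them below x 0), the rest is empty.
- tray_end (a point): Foot of the tray's far slope: middle of the line where the level floor ends, on the floor's upper face, (95, 0, 4) mm in the tray's frame.
- ball1: White ceramic polishing ball, diameter 20 mm, 25 g, loose in the tray. Origin: its centre. It rolls only on slopes over about 12 degrees.
- ball2: White ceramic polishing ball, diameter 20 mm, 25 g, loose in the tray. Origin: its centre. It rolls only on slopes over about 12 degrees.
- ball3: White ceramic polishing ball, diameter 20 mm, 25 g, loose in the tray. Origin: its centre. It rolls only on slopes over about 12 degrees.
- barrel: Red round tumbler barrel, fixed, open at the top, 120 mm outside diameter, 112 inside, 70 high, inner floor at 6 mm. Six low steel ribs outside. Origin: centre of its underside, z up.
- barrel_rim (a point): Centre of the barrel's mouth, level with the rim, 70 mm above its origin.
- stand: Drying stand, fixed: white base 110 x 110 x 8 mm, in its middle an upright blue peg, 30 mm diameter, 60 tall above the base (top at 68 mm), its top 8 mm tapered. The scoop's hollow (64 x 46 inside, 68 deep) goes over the whole peg so that its rim stands on the base. Origin: centre of the underside, z up.
- peg_foot (a point): Foot of the peg, on the upper face of the stand's base, 8 mm above the stand's origin.
- bell: Bystander: glass bell jar with a knob, 96 mm diameter, 118 tall. Origin: centre of its underside.
- drivers: Bystander: round grey stand with five small upright screwdrivers with coloured heads, 110 mm diameter, 113 tall. Origin: centre of its underside.
- loupe: Bystander: black eye loupe, 36 mm diameter, 36 tall. Origin: centre of its underside.
- oil: Bystander: amber jar with black cap, 48 mm diameter, 85 tall. Origin: centre of its underside.
Not all that is in view belongs to the job. Leave any purple look-alike of the scoop alone. Leave any pink look-alike of the rest alone.

How it is judged:
On the way, in this order (a step that is already met when the one before it is completed fails the run):
1. a ball is carried inside the scoop, clear above the tray (((x of ball1 in the frame of scoop between -0.07 and 0 m and y of ball1 in the frame of scoop between -0.03 and 0.03 m and z of ball1 in the frame of scoop between 0 and 0.05 m and height (world z) of ball1 above 0.06 m) or (x of ball2 in the frame of scoop between -0.07 and 0 m and y of ball2 in the frame of scoop between -0.03 and 0.03 m and z of ball2 in the frame of scoop between 0 and 0.05 m and height (world z) of ball2 above 0.06 m) or (x of ball3 in the frame of scoop between -0.07 and 0 m and y of ball3 in the frame of scoop between -0.03 and 0.03 m and z of ball3 in the frame of scoop between 0 and 0.05 m and height (world z) of ball3 above 0.06 m))), for 0.2 s.
2. all three balls are in the barrel (horizontal distance between each of ball1, ball2, ball3 and barrel_rim below 0.056 m and height (world z) of each of ball1, ball2, ball3 below 0.065 m), for 0.2 s.
3. the scoop lies in its rest, mouth down the slope, and is let go (distance between scoop and rest_seat below 0.02 m and angle between the x axis of scoop and the x axis of rest, either way round below 1 rad and height (world z) of scoop_end above 0.1 m and contact force between the fingers and scoop below 0.05 N and linear speed of scoop below 0.03 m/s), for 0.2 s.
4. the scoop is lowered mouth down over the peg onto the base while still held (horizontal distance between scoop_mouth and peg_foot below 0.022 m and height (world z) of scoop_mouth below 0.018 m and height (world z) of scoop_end above 0.168 m and contact force between the fingers and scoop above 0.5 N), for 0.1 s.
At the end, for the whole second after the job is handed in: The scoop stands mouth down over the peg with its rim on the base: mouth centre within 22 mm (horizontally) of the peg's axis and below 18 mm, scoop_end above 168 mm, let go and still. All three balls are inside the barrel (centres within 56 mm of its axis, below 65 mm) (all of step 2 and horizontal distance between scoop_mouth and peg_foot below 0.022 m and height (world z) of scoop_mouth below 0.018 m and height (world z) of scoop_end above 0.168 m and contact force between the fingers and scoop below 0.05 N and linear speed of scoop below 0.03 m/s); the robot touches nothing.
It fails at once if the fingers touch a ball (contact force between the fingers and ball1 above 0.5 N or contact force between the fingers and ball2 above 0.5 N or contact force between the fingers and ball3 above 0.5 N).
It fails at once if the glass bell jar is moved more than 25 mm (distance of bell from where it was at the start of the episode above 0.025 m).
It fails at once if the screwdriver stand is moved more than 25 mm (distance of drivers from where it was at the start of the episode above 0.025 m).
It fails at once if the loupe is moved more than 25 mm (distance of loupe from where it was at the start of the episode above 0.025 m).
It fails at once if the amber oil jar is moved more than 25 mm (distance of oil from where it was at the start of the episode above 0.025 m).
It also fails if it takes over 72 s, if anything falls off the work surface, if the arm or the gripper's body presses on something with over 40 N, if the wrist force passes 120 N, or if a joint passes its speed limit or range.

## Working session

There is one attempt and no reset: what is moved stays moved. The work goes in short steps, Python scripts to look and compute and a tool call to move; the robot and the scene stay as the last step left them, time stands still between calls to the robot, and variables do not carry over. Pictures are saved under pics/ and viewed, about 8 in all and at most 12, crops included, and the job is handed in when it is done.

Besides the shell and the picture viewer there is one more tool, called by a JSON object that holds its "fn" and its "kwargs". carry_out: Moves the arm, as the interface text tells. Its arguments: {"type":"object","properties":{"commands":{"type":"array","items":{"type":"number"}},"force":{"type":"number"}},"required":["commands"]}

```bash
mkdir -p pics; ls
python3 - <<'E'
from station import ctrl, viewer, ticket, nets
import cv2,numpy as np
for n in ("scene","top"):
    p,d=viewer.camera(n); cv2.imwrite(f"pics/{n}0.png",cv2.resize(p,(800,600))); np.save(f"pics/{n}0.npy",d)
    i=viewer.camera_info(n); print(n,i["fx"],np.round(-np.array(i["R"]).T@i["t"],3))
print(ctrl.get_obs())
E
```

```text
pics
scene 408.19987768107836 [ 1.046 -0.474  1.005]
top 459.8956715521585 [ 0.218 -0.06   1.468]
{'time_s': 0.1, 'qpos': array([-1.16958589e+00,  3.00413128e-01,  1.52151207e+00, -2.24408686e-05,
        1.32069258e+00, -6.66314828e-02]), 'joint_vel': array([-2.17120361e-03, -7.93893556e-04, -2.22542194e-03, -1.50883393e-04,
        1.10457744e-03,  7.50382911e-05]), 'tau': array([ 1.56688275e-03, -5.32643330e+01, -3.53283870e+01,  7.10465619e-02,
        2.35170673e-02, -4.24592577e-05]), 'ee_pos': array([ 0.24791465, -0.49069708,  0.20494732]), 'eef_rot': array([-3.14154609e+00,  1.02429871e-03, -1.10294882e+00]), 'force': array([-0.30305302,  0.04290291,  0.39773067]), 'moment': array([0.04910601, 0.02975279, 0.03967825]), 'grip_width': 0.09416773753932291}
```

View pics/top0.png

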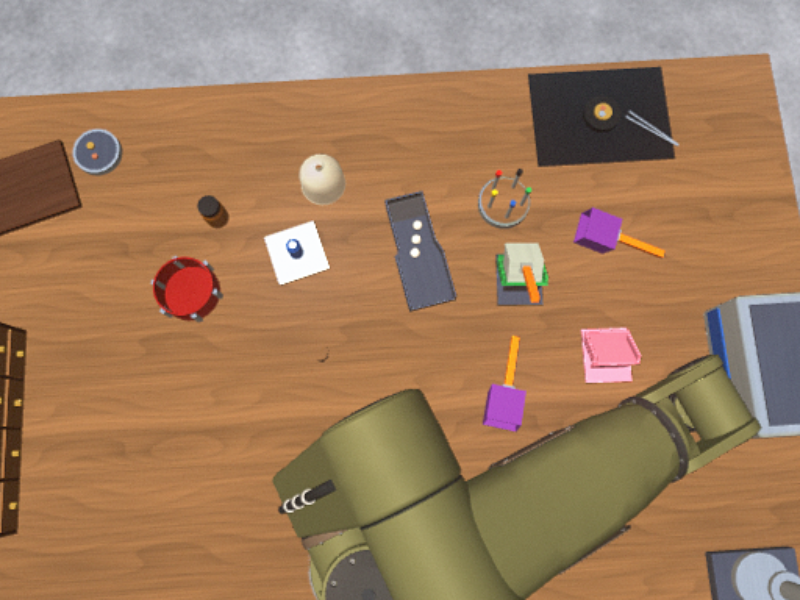

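View pics/scene0.png

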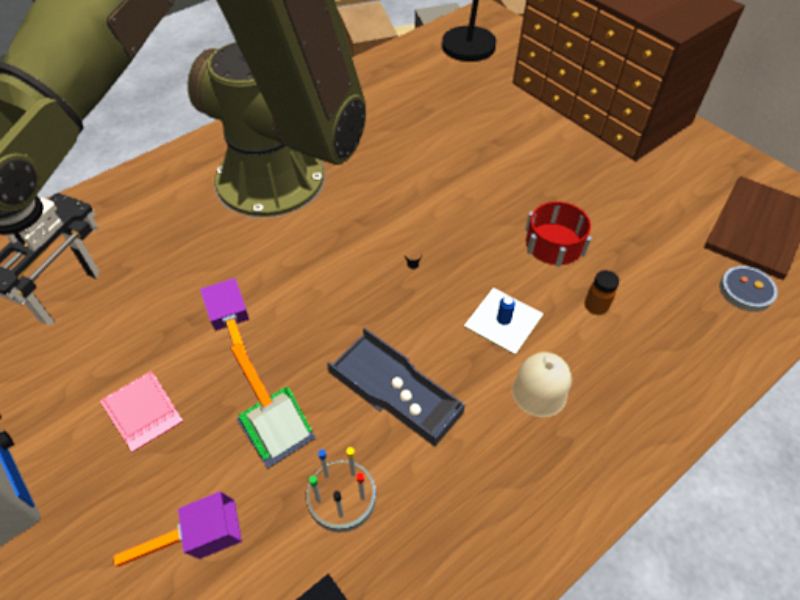

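```bash
cat > h.py <<'E'
from station import ctrl, viewer, ticket, nets
import cv2,numpy as np
def cloud(cam,d):
    i=viewer.camera_info(cam);v,u=np.mgrid[:384,:512]
    P=np.stack([(u-i["cx"])/i["fx"]*d,(v-i["cy"])/i["fy"]*d,d],-1)
    W=(P-np.array(i["t"]))@np.array(i["R"]); W[d<=0]=np.nan; return W
E
python3 - <<'E'
from h import *
for cam in ("top","scene"):
    p,d=viewer.camera(cam);W=cloud(cam,d)
    for t in ["scoop","rest","tray","ball1","barrel","stand","bell","drivers","loupe","oil"]:
        for r in nets.silhouettes(cam,t)[:4]:
            w=W[r["region"]];w=w[np.isfinite(w[:,0])]
            b=p[r["region"]].mean(0)
            if len(w)==0: print(cam,t,r["confidence"],"nodepth",r["extent"]);continue
            print(cam,t,round(float(r["confidence"]),2),np.round(np.array(r["extent"])).astype(int),len(w),"med",np.round(np.median(w,0),3),"lo",np.round(np.percentile(w,2,0),3),"hi",np.round(np.percentile(w,98,0),3),b.astype(int))
E
```

```text
top scoop 0.92 [366 132 422 164] 894 med [ 0.612 -0.508  0.044] lo [ 0.574 -0.633 -0.003] hi [ 0.669 -0.461  0.065] [132  89 169]
top scoop 0.85 [310 215 336 276] 796 med [ 0.288 -0.28   0.052] lo [ 0.239 -0.311  0.011] hi [ 0.406 -0.236  0.067] [160  99 189]
top scoop 0.83 [320 158 348 194] 629 med [ 0.548 -0.328  0.086] lo [ 0.467 -0.366  0.049] hi [ 0.599 -0.3    0.17 ] [150 191 213]
top rest 0.78 [317 164 350 198] 457 med [ 0.515 -0.312  0.009] lo [ 0.485 -0.377 -0.001] hi [ 0.586 -0.286  0.074] [ 93 114  89]
top tray 0.71 [247 125 292 198] 1925 med [ 0.598 -0.128  0.006] lo [ 0.499 -0.186 -0.002] hi [ 0.727 -0.075  0.037] [109  97  99]
top barrel 0.69 [ 97 162 143 206] 1434 med [0.561 0.355 0.011] lo [0.496 0.289 0.   ] hi [0.611 0.405 0.073] [ 42  50 159]
top stand 0.64 [171 144 212 181] 1117 med [0.621 0.127 0.008] lo [ 0.57   0.072 -0.   ] hi [0.681 0.187 0.063] [238 235 235]
top stand 0.23 [191 102 219 130] 742 med [0.76  0.062 0.079] lo [0.732 0.023 0.005] hi [0.81  0.105 0.109] [157 182 199]
top bell 0.64 [192 101 220 131] 761 med [0.761 0.063 0.078] lo [0.732 0.024 0.001]
[... 2411 characters left out ...]
-0.335  0.053] lo [ 0.672 -0.368 -0.   ] hi [ 0.765 -0.282  0.113] [ 87 103 110]
scene loupe 0.62 [258 166 269 172] 33 med [0.42  0.076 0.014] lo [0.411 0.068 0.001] hi [0.427 0.091 0.032] [14 16 19]
scene oil 0.68 [374 174 395 200] 463 med [0.722 0.279 0.056] lo [ 0.674  0.269 -0.001] hi [0.741 0.344 0.086] [21 41 67]
scene oil 0.57 [300 187 344 226] 1150 med [0.637 0.117 0.007] lo [0.573 0.067 0.001] hi [0.689 0.181 0.062] [227 222 219]
scene oil 0.52 [208 210 296 285] 2721 med [ 0.611 -0.124  0.005] lo [ 0.499 -0.191 -0.001] hi [ 0.734 -0.074  0.034] [86 74 72]
scene oil 0.19 [197 288 244 340] 644 med [ 0.738 -0.328  0.022] lo [ 0.665 -0.37  -0.004] hi [ 0.764 -0.265  0.112] [ 89 112 124]
```

```bash
cat > fit.py <<'E'
from h import *
P=[];C=[];K=[]
for k,cam in enumerate(("top","scene")):
    p,d=viewer.camera(cam); W=cloud(cam,d); ok=np.isfinite(W[...,0])
    P.append(W[ok]);C.append(cv2.cvtColor(p,cv2.COLOR_BGR2HSV)[ok]);K.append(np.full(ok.sum(),k))
P=np.vstack(P);C=np.vstack(C).astype(int);K=np.hstack(K);H,S,V=C.T;x,y,z=P.T
def box(a,b,c,d): return (x>a)&(x<b)&(y>c)&(y<d)
np.savez("pc.npz",P=P,C=C,K=K)
print("table z",[round(float(np.median(z[box(.4,.5,-.1,.0)&(K==k)])),4) for k in (0,1)])
sc=box(.40,.65,-.40,-.27)
o=sc&(H>5)&(H<22)&(S>180)&(V>150)&(z>.08)
for k in (0,1,2):
    q=P[o&((K==k)|(k==2))]; m=q.mean(0); v=np.linalg.svd(q-m)[2][0]; v*=np.sign(v[0]); print("handle",k,len(q),m.round(4),v.round(3),"yaw",np.degrees(np.arctan2(v[1],v[0])).round(2),"pitch",np.degrees(np.arcsin(v[2])).round(1),"zrange",q[:,2].min().round(3),q[:,2].max().round(3))
    r=P[sc&(S<70)&(V>120)&(z>.05)&(z<.11)&((K==k)|(k==2))]; m=r.mean(0);u,s,vt=np.linalg.svd(r-m); n=vt[2]*np.sign(vt[2][2])
    e=(r-m)@n; print(" roof",len(r),m.round(4),n.round(3),"std",e.std().round(4),"yaw",np.degrees(np.arctan2(n[1],n[0])).round(2))
g=sc&(H>45)&(H<80)&(S>120)
print("green",g.sum(),P[g].min(0).round(3),P[g].max(0).round(3))
# barrel
for k in (0,1,2):
    b=P[box(.47,.64,.26,.44)&(z>.064)&(z<.076)&((K==k)|(k==2))][:,:2]
    (cx,cy),rr=cv2.minEnclosingCircle(b.astype(np.float32)); 
    from scipy.optimize import least_squares
    f=least_squares(lambda t:np.hypot(b[:,0]-t[0],b[:,1]-t[1])-.058,[cx,cy],loss="soft_l1",f_scale=.002); print("barrel",k,len(b),f.x.round(4))
    w=P[box(.5,.75,.03,.22)&(S<40)&(V>200)&(z>.003)&(z<.013)&((K==k)|(k==2))]
    rc=cv2.minAreaRect((w[:,:2]*1000).astype(np.float32)); print("stand",np.round(rc[0],1),np.round(rc[1],1),round(rc[2],1))
    w=P[box(.58,.70,.08,.17)&(H>95)&(H<130)&(S>120)&(z>.02)&((K==k)|(k==2))]; t=w[w[:,2]>.06]; print("peg",len(w),w.mean(0).round(4),"top",len(t),t.mean(0).round(4))
# tray
tr=box(.47,.76,-.21,-.05)
for k in (0,1,2):
    t=P[tr&(z>.028)&(z<.042)&((K==k)|(k==2))]
    rc=cv2.minAreaRect((t[:,:2]*1000).astype(np.float32)); print("tray rim",len(t),np.round(rc[0],1),np.round(rc[1],1),round(rc[2],1))
bl=tr&(S<60)&(V>170)&(z>.01)
lab=cv2.kmeans(P[bl].astype(np.float32)[:,:2],3,None,(3,50,1e-5),5,cv2.KMEANS_PP_CENTERS); print("balls",bl.sum(),lab[2].round(4))
# height map
def hm(a,b,c,d,name,s=.001):
    m=box(a,b,c,d); im=np.zeros((int((b-a)/s)+1,int((d-c)/s)+1),np.uint8)
    im[((b-x[m])/s).astype(int),((d-y[m])/s).astype(int)]=np.clip(60+z[m]*2000,0,255)
    return cv2.applyColorMap(cv2.resize(cv2.dilate(im,np.ones((2,2))),None,fx=2,fy=2,interpolation=0),cv2.COLORMAP_JET)
cv2.imwrite("pics/tray_hm.png",np.hstack([hm(.47,.76,-.22,-.04,"t"),hm(.42,.71,-.42,-.26,"r")]))
E
python3 fit.py
```

```text
table z [0.0003, -0.0017]
handle 0 124 [ 0.499  -0.3289  0.1418] [ 0.72  -0.031 -0.693] yaw -2.44 pitch -43.9 zrange 0.097 0.176
 roof 493 [ 0.5599 -0.3313  0.0782] [0.276 0.083 0.958] std 0.0123 yaw 16.84
handle 1 284 [ 0.5068 -0.3319  0.1353] [ 0.71  -0.038 -0.703] yaw -3.06 pitch -44.7 zrange 0.084 0.172
 roof 849 [ 0.5759 -0.3361  0.0754] [ 0.553 -0.004  0.833] std 0.0082 yaw -0.38
handle 2 408 [ 0.5045 -0.331   0.1372] [ 0.714 -0.041 -0.699] yaw -3.3 pitch -44.3 zrange 0.084 0.176
 roof 1342 [ 0.57   -0.3344  0.0764] [0.424 0.046 0.905] std 0.0106 yaw 6.22
green 407 [ 0.478 -0.382 -0.004] [ 0.649 -0.272  0.09 ]
barrel 0 192 [0.5547 0.3481]
stand [627.7 129.3] [111.6 110.7] 15.1
peg 34 [0.6222 0.1274 0.0639] top 29 [0.6222 0.1279 0.0653]
barrel 1 176 [0.5584 0.3472]
stand [629.2 127.2] [110.6 108.7] 15.6
peg 106 [0.6358 0.1192 0.0478] top 28 [0.6333 0.1213 0.0637]
barrel 2 368 [0.5564 0.3477]
stand [628.  128.7] [112.1 112.3] 15.5
peg 140 [0.6325 0.1211 0.0517] top 57 [0.6277 0.1246 0.0645]
tray rim 310 [ 613.2 -126.5] [238.5 100.6] 10.7
tray rim 429 [ 615.8 -126.9] [238.6 102.4] 10.7
tray rim 739 [ 614.6 -127.1] [241.2 102.4] 10.7
balls 177 [[ 0.6394 -0.1247]
 [ 0.6693 -0.1296]
 [ 0.61   -0.1203]]
```

View pics/tray_hm.png

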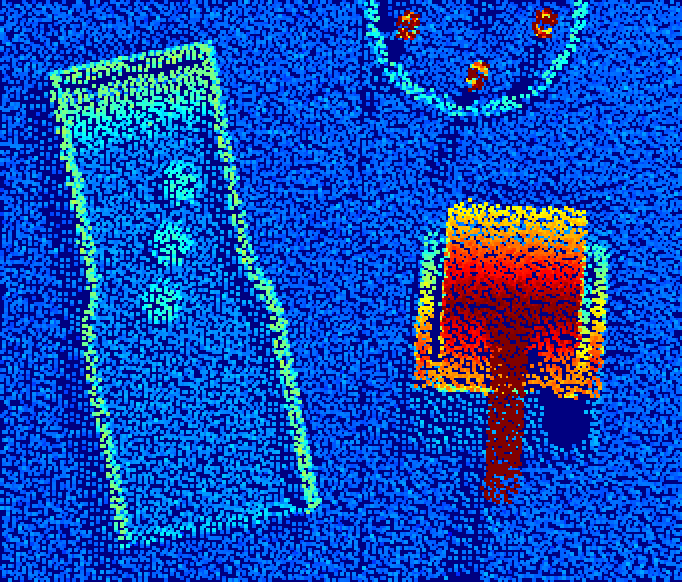

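```bash
cat > fit2.py <<'E'
import numpy as np
from scipy.optimize import least_squares
from scipy.spatial.transform import Rotation as R
D=np.load("pc.npz");P,C,K=D["P"],D["C"],D["K"];H,S,V=C.T;x,y,z=P.T
def box(a,b,c,d): return (x>a)&(x<b)&(y>c)&(y<d)
def sdb(q,c,h):
    d=np.abs(q-c)-h; return np.linalg.norm(np.maximum(d,0),axis=1)+np.minimum(d.max(1),0)
sc=box(.42,.63,-.38,-.29)&(z>.045)&~((H>40)&(H<85)&(S>100))
tr=box(.47,.76,-.21,-.05)
for k in (0,1,2):
    kk=(K==k)|(k==2)
    q=P[sc&kk]
    def f(t):
        l=R.from_euler("xyz",[0,t[4],t[3]]).inv().apply(q-t[:3])
        return np.minimum(sdb(l,[-.035,0,.025],[.035,.034,.025]),sdb(l,[-.1275,0,.034],[.0575,.008,.007]))
    s=least_squares(f,[.56,-.333,.014,-.04,.785],loss="soft_l1",f_scale=.002,x_scale=[.01,.01,.01,.1,.1]); print("scoop",k,len(q),s.x.round(4),"rms",np.sqrt(np.mean(f(s.x)**2)).round(4))
    t=P[tr&kk&(z>.027)&(z<.042)]
    def loc(a): 
        d=t[:,:2]-a[:2]; c,s_=np.cos(a[2]),np.sin(a[2]); return d@np.array([[c,-s_],[s_,c]])
    def g(a):
        l=loc(a); hw=np.interp(l[:,0],[.003,.032],[.046,.037])+a[3]
        m=(l[:,0]<.095); return np.where(m,np.abs(l[:,1])-hw,0)
    s=least_squares(g,[.6,-.125,.187,.002],loss="soft_l1",f_scale=.002); print("tray",s.x.round(4),np.degrees(s.x[2]).round(2))
    l=loc(s.x); print("  x ext",np.percentile(l[:,0],[.5,1,99,99.5]).round(4))
    w=P[box(.58,.70,.08,.17)&(H>95)&(H<130)&(S>100)&(z>.02)&(z<.075)&kk]
    def pg(a):
        r=np.hypot(w[:,0]-a[0],w[:,1]-a[1])-.015; h=w[:,2]-.068
        return np.where((r>0)|(h>0),np.hypot(np.maximum(r,0),np.maximum(h,0)),np.maximum(r,h))
    s=least_squares(pg,[.628,.127],loss="soft_l1",f_scale=.002); print("peg",len(w),s.x.round(4))
E
python3 fit2.py
```

```text
scoop 0 687 [ 0.57   -0.3354  0.0141 -0.058   0.7904] rms 0.0026
tray [ 0.5915 -0.1299  0.1925  0.0018] 11.03
  x ext [-0.0953 -0.094   0.1398  0.1403]
peg 42 [0.6286 0.1288]
scoop 1 1230 [ 0.5723 -0.3352  0.0127 -0.0528  0.7847] rms 0.002
tray [ 0.5956 -0.1314  0.1916  0.0019] 10.98
  x ext [-0.0966 -0.0958  0.1392  0.1393]
peg 110 [0.6287 0.1284]
scoop 2 1917 [ 0.571  -0.3353  0.0137 -0.0547  0.786 ] rms 0.0023
tray [ 0.5945 -0.1307  0.1904  0.0019] 10.91
  x ext [-0.0972 -0.0952  0.1399  0.1401]
peg 152 [0.6287 0.1284]
```

```bash
cat > plan.py <<'E'
from h import *
from scipy.spatial.transform import Rotation as R
import json,os
REST=([.571,-.335,.014],-.055,.785); TRAY=np.array([.5935,-.1305]);TY=.1915
TEND=TRAY+.095*np.array([np.cos(TY),np.sin(TY)])
BAR=np.array([.5565,.3477]); PEG=np.array([.6287,.1285])
def Rs(yaw,pitch): return R.from_euler("xyz",[0,pitch,yaw])
def tcp():
    o=ctrl.get_obs(); return np.array(o["ee_pos"]),R.from_euler("xyz",o["eef_rot"])
def show(p,r,label=""):
    p0,r0=tcp(); print(label,"shift_cm",((np.array(p)-p0)*100).round(2),"rv",(r*r0.inv()).as_rotvec().round(3),"abs",np.round(p,4))
def save_grasp(lip,yaw,pitch):  # tool in scoop frame
    p,r=tcp(); s=Rs(yaw,pitch); json.dump([s.inv().apply(p-np.array(lip)).tolist(),(s.inv()*r).as_quat().tolist()],open("g.json","w"))
def tool_for(lip,yaw,pitch):
    t,q=json.load(open("g.json")); s=Rs(yaw,pitch); return np.array(lip)+s.apply(t), s*R.from_quat(q)
def go(lip,yaw,pitch,label=""): show(*tool_for(lip,yaw,pitch),label)
E
python3 - <<'E'
from plan import *
s=Rs(*REST[1:]); g=np.array(REST[0])+s.apply([-.110,0,.034])
r=R.from_euler("xyz",[np.pi,0,REST[1]-np.pi/2])
show(g+[0,0,.12],r,"above"); show(g-[0,0,.019],r,"grasp")
E
```

```text
above shift_cm [26.93 15.89  3.03] rv [ 0.    -0.    -0.523] abs [ 0.5173 -0.332   0.2358]
grasp shift_cm [ 26.93  15.89 -10.87] rv [ 0.    -0.    -0.523] abs [ 0.5173 -0.332   0.0968]
```

{"fn": "carry_out", "kwargs": {"commands": [-1,4,2.4,3,0,0,-0.1,-1,8,4.8,3,0,0,-0.2,-1,12,7.2,3,0,0,-0.3,-1,16,9.5,3,0,0,-0.4,-1,20,12,3,0,0,-0.523,-1,24,14.2,3,0,0,-0.523,-1,26.9,15.9,3,0,0,-0.523,-1,26.9,15.9,2,0,0,-0.523,-1,26.9,15.9,0,0,0,-0.523,-1,26.9,15.9,-2,0,0,-0.523,-1,26.9,15.9,-4,0,0,-0.523,-1,26.9,15.9,-4,0,0,-0.523], "force": 60}}

```text
time_s: 2.3
ee_pos: [0.5159, -0.3308, 0.1614]
eef_rot: [3.136, 0.003, -1.626]
force: [-0.3, 0.7, -0.3]
grip_width: 0.0936
```

{"fn": "carry_out", "kwargs": {"commands": [-1,0.14,-0.12,-2,0,0,0,-1,0.14,-0.12,-4,0,0,0,-1,0.14,-0.12,-6,0,0,0,-1,0.14,-0.12,-6.45,0,0,0,-1,0.14,-0.12,-6.45,0,0,0,1,0.14,-0.12,-6.45,0,0,0,1,0.14,-0.12,-6.45,0,0,0,1,0.14,-0.12,-6.45,0,0,0,1,0.14,-0.12,-6.45,0,0,0,1,0.14,-0.12,-6.45,0,0,0,1,0.14,-0.12,-6.45,0,0,0,1,0.14,-0.12,-6.45,0,0,0], "force": 60}}

```text
time_s: 3.3
ee_pos: [0.5173, -0.332, 0.097]
eef_rot: [3.137, 0.003, -1.626]
force: [0.6, -0.5, -0.1]
grip_width: 0.0504
```

Run:
```python
from plan import *
print(ctrl.get_obs()["grip_width"],tcp()[0])
save_grasp(*REST)
L,y,p=REST
n=Rs(y,p).apply([0,0,1]); 
go(np.array(L)+.05*n,y,p,"off5cm"); go([L[0]+.03,L[1],.20],y,.3,"up")
go([TRAY[0]-.01*np.cos(TY)+0,TRAY[1],.16],TY,0.0,"overtray")
```

```text
0.05037455011628219 [ 0.51729971 -0.3320039   0.09701629]
off5cm shift_cm [ 3.53 -0.19  3.54] rv [0. 0. 0.] abs [ 0.5526 -0.3339  0.1324]
up shift_cm [-0.25  0.18 15.14] rv [-0.027 -0.484  0.   ] abs [ 0.5148 -0.3302  0.2484]
overtray shift_cm [-2.86 18.31  8.37] rv [ 0.054 -0.785  0.234] abs [ 0.4887 -0.1489  0.1807]
```

{"fn": "carry_out", "kwargs": {"commands": [1,0,0,0,0,0,0,1,0,0,0,0,0,0,1,0,0,0,0,0,0,1,0,0,0,0,0,0,1,0,0,0,0,0,0,1,0,0,0,0,0,0,1,0,0,0,0,0,0,1,0,0,0,0,0,0,1,0,0,1,0,0,0,1,0,0,3,0,0,0,1,0,0,6,0,0,0,1,0,0,9,0,0,0]}}

```text
time_s: 4.3
ee_pos: [0.517, -0.3317, 0.1882]
eef_rot: [3.135, 0.004, -1.626]
force: [0.2, -0.5, -1.8]
grip_width: 0.0156
```

Run:
```python
from plan import *
d=np.array([np.cos(TY),np.sin(TY)]); l=TRAY-.010*d
go([*l,.10],TY,0.0,"over")
```

```text
over shift_cm [-2.82 18.09 -6.75] rv [ 0.053 -0.786  0.233] abs [ 0.4887 -0.1508  0.1207]
```

{"fn": "carry_out", "kwargs": {"commands": [1,-0.5,2,2,0.008,-0.112,0.033,1,-0.8,4.5,2,0.015,-0.224,0.066,1,-1.2,7,2,0.022,-0.336,0.1,1,-1.6,9.5,1,0.03,-0.449,0.133,1,-2,12,0,0.038,-0.561,0.166,1,-2.4,14.5,-2,0.045,-0.673,0.2,1,-2.8,17,-4,0.053,-0.786,0.233,1,-2.8,18.1,-6,0.053,-0.786,0.233,1,-2.8,18.1,-6.75,0.053,-0.786,0.233,1,-2.8,18.1,-6.75,0.053,-0.786,0.233]}}

```text
time_s: 5.13
ee_pos: [0.4871, -0.1487, 0.1179]
eef_rot: [-2.364, 0.006, -1.376]
force: [-0.4, 0.2, -1.4]
grip_width: 0.0156
```

```bash
cat > inhand.py <<'E'
from plan import *
from scipy.optimize import least_squares
def sdb(q,c,h):
    d=np.abs(q-c)-h; return np.linalg.norm(np.maximum(d,0),axis=1)+np.minimum(d.max(1),0)
def measure(png=None,full=True):
    t,q=json.load(open("g.json")); p,r=tcp(); s0=r*R.from_quat(q).inv(); l0=p-s0.apply(t)
    e0=s0.as_euler("xyz"); print("expected lip",l0.round(4),"rpy",e0.round(4))
    A=[];
    for cam in ("top","scene"):
        im,d=viewer.camera(cam); W=cloud(cam,d)
        if png: cv2.imwrite(f"pics/{png}_{cam}.png",im)
        w=W[np.isfinite(W[...,0])]
        l=s0.inv().apply(w-l0); a=(np.abs(l-[-.035,0,.027])<[.042,.042,.03]).all(1)&(l[:,2]>.01); b=(np.abs(l-[-.165,0,.036])<[.015,.014,.014]).all(1)
        a&=w[:,2]>.045 if l0[2]>.04 else l[:,2]>.036
        A.append(w[a|b]); print(cam,a.sum(),b.sum())
    for k,w in (("top",A[0]),("scene",A[1]),("both",np.vstack(A))):
        if len(w)<60: continue
        def f(v):
            l=(R.from_euler("xyz",[e0[0],v[4],v[3]])).inv().apply(w-v[:3])
            return np.minimum(sdb(l,[-.035,0,.025],[.035,.034,.025]),sdb(l,[-.1275,0,.034],[.0575,.008,.007]))
        s=least_squares(f,[*l0,e0[2],e0[1]],loss="soft_l1",f_scale=.002,x_scale=[.01,.01,.01,.1,.1]); print(k,len(w),s.x.round(4),"rms",np.sqrt(np.mean(f(s.x)**2)).round(4))
    return s.x
if __name__=="__main__":
    import sys; measure(sys.argv[1] if len(sys.argv)>1 else None)
E
python3 inhand.py a; python3 -c "
import cv2,numpy as np
cv2.imwrite('pics/a.png',np.hstack([cv2.imread('pics/a_top.png')[80:260,180:380],cv2.imread('pics/a_scene.png')[150:330,130:330]]).repeat(2,0).repeat(2,1))"
```

```text
expected lip [ 0.582  -0.1302  0.097 ] rpy [0.0034 0.0025 0.1925]
top 607 7
scene 811 11
top 614 [ 0.581  -0.1304  0.0985  0.1878 -0.0076] rms 0.0023
scene 822 [ 0.5831 -0.1322  0.0988  0.1906  0.0028] rms 0.0014
both 1436 [ 0.582  -0.132   0.0987  0.1927 -0.0025] rms 0.0019
```

View pics/a.png

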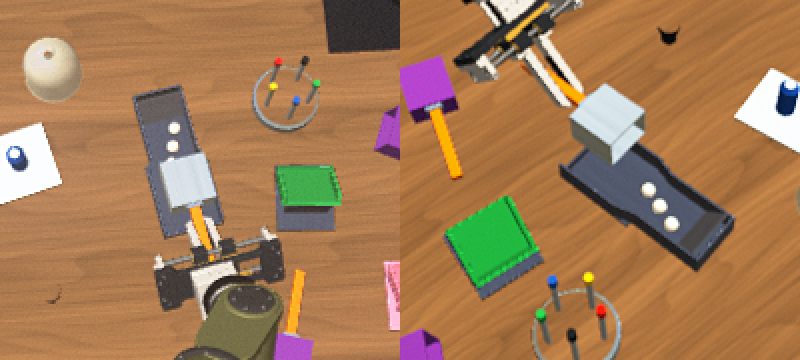

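Run:
```python
from plan import *
save_grasp([.582,-.1315,.0982],.192,0.0)
d=np.array([np.cos(TY),np.sin(TY)]); l=TRAY-.013*d
for zz in (.03,.010,.004): go([*l,zz],TY,0.03,zz)
```

```text
0.03 shift_cm [-0.05 -0.13 -6.54] rv [-0.006  0.029 -0.   ] abs [ 0.4888 -0.1522  0.0562]
0.01 shift_cm [-0.05 -0.13 -8.54] rv [-0.006  0.029 -0.   ] abs [ 0.4888 -0.1522  0.0362]
0.004 shift_cm [-0.05 -0.13 -9.14] rv [-0.006  0.029 -0.   ] abs [ 0.4888 -0.1522  0.0302]
```

{"fn": "carry_out", "kwargs": {"commands": [1,-0.05,-0.13,-2,-0.006,0.029,0,1,-0.05,-0.13,-4,-0.006,0.029,0,1,-0.05,-0.13,-6,-0.006,0.029,0,1,-0.05,-0.13,-7.5,-0.006,0.029,0,1,-0.05,-0.13,-8.5,-0.006,0.029,0,1,-0.05,-0.13,-8.8,-0.006,0.029,0,1,-0.05,-0.13,-8.8,-0.006,0.029,0,1,-0.05,-0.13,-8.8,-0.006,0.029,0]}}

```text
time_s: 5.9
ee_pos: [0.4899, -0.1528, 0.035]
eef_rot: [-2.39, 0.002, -1.376]
force: [-0.5, 0.6, -1.5]
grip_width: 0.0157
```

{"fn": "carry_out", "kwargs": {"commands": [1,-0.05,0,-0.2,0,0,0,1,-0.05,0,-0.4,0,0,0,1,-0.05,0,-0.55,0,0,0,1,-0.05,0,-0.55,0,0,0,1,-0.05,0,-0.55,0,0,0]}}

```text
time_s: 6.32
ee_pos: [0.4894, -0.1528, 0.0296]
eef_rot: [-2.39, 0.001, -1.376]
force: [-0.3, 0.0, -2.4]
grip_width: 0.0153
```

```bash
python3 inhand.py
python3 - <<'E'
from plan import *
print(ctrl.get_obs()["force"],ctrl.get_obs()["ee_pos"])
E
```

```text
expected lip [ 0.5813 -0.1336  0.0035] rpy [-0.0014  0.0279  0.1921]
top 450 4
scene 623 9
top 454 [ 0.5813 -0.1345  0.0067  0.1887  0.0291] rms 0.0023
scene 632 [ 0.5827 -0.1353  0.0051  0.1939  0.0365] rms 0.0017
both 1086 [ 0.582  -0.1352  0.0057  0.1952  0.0357] rms 0.002
[ 0.06086605  0.33034041 -1.60955742] [ 0.48937391 -0.15282874  0.02954491]
```

{"fn": "carry_out", "kwargs": {"commands": [1,0,0.15,-0.1,0,0,0,1,0,0.15,-0.2,0,0,0,1,0,0.15,-0.25,0,0,0,1,0,0.15,-0.25,0,0,0]}}

```text
time_s: 6.75
ee_pos: [0.4893, -0.1512, 0.0269]
eef_rot: [-2.39, 0.002, -1.376]
force: [0.2, -0.4, -1.7]
grip_width: 0.0156
```

{"fn": "carry_out", "kwargs": {"commands": [1,0,0,-0.1,0,0,0,1,0,0,-0.2,0,0,0,1,0,0,-0.2,0,0,0]}}

```text
time_s: 7.0
ee_pos: [0.4896, -0.1513, 0.0252]
eef_rot: [-2.389, 0.002, -1.376]
force: [-4.2, -0.3, 5.1]
grip_width: 0.0156
```

Run:
```python
from plan import *
save_grasp([.5818,-.1333,.004],.193,.029)
```

{"fn": "carry_out", "kwargs": {"commands": [1,0.8,0.15,0.03,0,0,0,1,1.6,0.31,0.03,0,0,0,1,2.4,0.46,0.03,0,0,0,1,3.2,0.62,0.03,0,0,0,1,4,0.78,0.03,0,0,0,1,4.8,0.93,0.03,0,0,0,1,5.6,1.09,0.03,0,0,0,1,6.4,1.24,0.03,0,0,0,1,7.2,1.4,0.03,0,0,0,1,8,1.55,0.03,0,0,0,1,8.7,1.69,0.03,0,0,0,1,9.3,1.8,0.03,0,0,0]}}

```text
time_s: 8.0
ee_pos: [0.5833, -0.1332, 0.0255]
eef_rot: [-2.389, 0.002, -1.376]
force: [-4.2, -1.7, 3.6]
grip_width: 0.0152
```

```bash
python3 inhand.py b; python3 -c "
import cv2,numpy as np
cv2.imwrite('pics/b.png',np.hstack([cv2.imread('pics/b_top.png')[100:200,220:330],cv2.imread('pics/b_scene.png')[190:290,200:310]]).repeat(3,0).repeat(3,1))"
```

```text
expected lip [ 0.6756 -0.1151  0.0043] rpy [-0.      0.029   0.1931]
top 486 0
scene 671 11
top 486 [ 0.6753 -0.1141  0.0035  0.1932  0.0491] rms 0.0026
scene 682 [ 0.6783 -0.1155  0.0027  0.1932  0.0165] rms 0.0017
both 1168 [ 0.677  -0.1156  0.003   0.1942  0.0274] rms 0.0023
```

View pics/b.png

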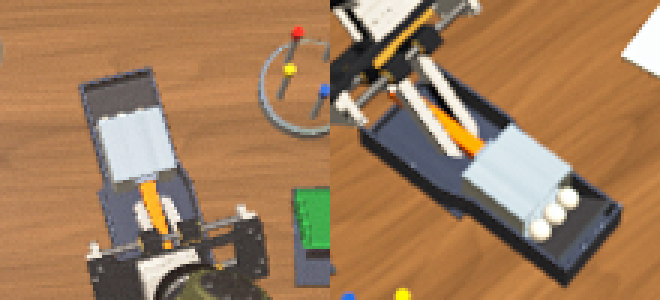

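{"fn": "carry_out", "kwargs": {"commands": [1,0.3,0.06,0,0,0,0,1,0.6,0.12,0,0,0,0,1,0.9,0.18,0,0,0,0,1,1.2,0.23,0,0,0,0,1,1.2,0.23,0,0,0,0]}}

```text
time_s: 8.52
ee_pos: [0.5941, -0.131, 0.0246]
eef_rot: [-2.391, 0.002, -1.377]
force: [-21.7, -2.7, 10.3]
grip_width: 0.0159
```

```bash
python3 inhand.py c; python3 -c "
import cv2,numpy as np
cv2.imwrite('pics/c.png',np.hstack([cv2.imread('pics/c_top.png')[100:200,220:330],cv2.imread('pics/c_scene.png')[190:290,200:310]]).repeat(3,0).repeat(3,1))"
```

```text
expected lip [ 0.6863 -0.113   0.0032] rpy [1.000e-04 3.120e-02 1.927e-01]
top 480 0
scene 673 9
top 480 [ 0.6868 -0.1132  0.0043  0.1922  0.0193] rms 0.0026
scene 682 [ 0.6877 -0.1132  0.0025  0.1963  0.0117] rms 0.0017
both 1162 [ 0.6871 -0.1133  0.003   0.1953  0.0177] rms 0.0023
```

View pics/c.png

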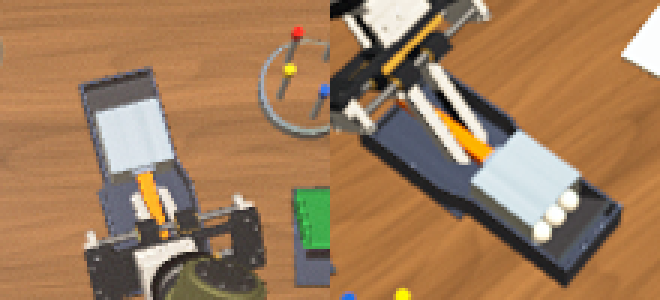

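```bash
cat > balls.py <<'E'
from plan import *
def balls(box=None):
    t,q=json.load(open("g.json")); p,r=tcp(); s0=r*R.from_quat(q).inv(); l0=p-s0.apply(t)
    for cam in ("scene","top"):
        im,d=viewer.camera(cam); W=cloud(cam,d); h=cv2.cvtColor(im,cv2.COLOR_BGR2HSV)
        m=(np.isfinite(W[...,0])&(h[...,1]<50)&(h[...,2]>150)&(W[...,2]<.06)&(np.linalg.norm(W[...,:2]-TEND,axis=-1)<.2)&(W[...,1]<-.04)&(W[...,1]>-.22)&(W[...,2]>.012)&(W[...,2]<.2))
        n,lab,st,c=cv2.connectedComponentsWithStats(m.astype(np.uint8))
        for i in range(1,n):
            if st[i,4]>8: w=W[lab==i]; print(cam,st[i,4],"world",np.median(w,0).round(3),"zmax",w[:,2].max().round(3),"scoop",(s0.inv().apply(np.median(w,0)-l0)*1000).round(0))
balls()
E
python3 balls.py
python3 - <<'E'
from plan import *
t,q=json.load(open("g.json")); p,r=tcp(); s0=r*R.from_quat(q).inv(); l0=p-s0.apply(t)
d=np.array([np.cos(TY),np.sin(TY)])
for dz in (2,5,9,13,17,21,25,28):
    pi=-np.arcsin(dz/70)*.95; go([*(l0[:2]+d*(dz-.5)/1000),.004+dz/1000],.193,pi,(dz,pi.round(2)))
E
```

```text
scene 35 world [ 0.58  -0.119  0.048] zmax 0.06 scoop [-106.   15.   42.]
scene 51 world [ 0.589 -0.147  0.047] zmax 0.06 scoop [-104.  -14.   40.]
scene 697 world [ 0.661 -0.118  0.052] zmax 0.059 scoop [-28.  -0.  48.]
top 469 world [ 0.653 -0.119  0.054] zmax 0.06 scoop [-36.   1.  50.]
top 17 world [ 0.588 -0.146  0.046] zmax 0.058 scoop [-105.  -14.   39.]
top 17 world [ 0.581 -0.118  0.049] zmax 0.059 scoop [-106.   15.   42.]
(2, np.float64(-0.03)) shift_cm [ 0.04  0.01 -0.29] rv [ 0.011 -0.057  0.   ] abs [ 0.5946 -0.1309  0.0219]
(5, np.float64(-0.07)) shift_cm [ 0.28  0.05 -0.38] rv [ 0.019 -0.097  0.   ] abs [ 0.5969 -0.1305  0.021 ]
(9, np.float64(-0.12)) shift_cm [ 0.62  0.12 -0.5 ] rv [ 0.029 -0.15   0.   ] abs [ 0.6004 -0.1298  0.0197]
(13, np.float64(-0.18)) shift_cm [ 0.99  0.19 -0.63] rv [ 0.04  -0.204  0.   ] abs [ 0.6041 -0.1291  0.0185]
(17, np.float64(-0.23)) shift_cm [ 1.39  0.27 -0.77] rv [ 0.05  -0.259  0.   ] abs [ 0.6081 -0.1283  0.0171]
(21, np.float64(-0.29)) shift_cm [ 1.82  0.35 -0.91] rv [ 0.061 -0.314  0.   ] abs [ 0.6124 -0.1275  0.0157]
(25, np.float64(-0.35)) shift_cm [ 2.28  0.44 -1.06] rv [ 0.072 -0.371  0.   ] abs [ 0.617  -0.1266  0.0142]
(28, np.float64(-0.39)) shift_cm [ 2.65  0.51 -1.18] rv [ 0.081 -0.414  0.   ] abs [ 0.6206 -0.1259  0.013 ]
```

Run:
```python
from plan import *
t,q=json.load(open("g.json")); p,r=tcp(); s0=r*R.from_quat(q).inv(); l0=p-s0.apply(t)
d=np.array([np.cos(TY),np.sin(TY)])
for dz,pi in [(3,-.03),(7,-.08),(11,-.13),(15,-.18),(19,-.22),(23,-.25),(27,-.28),(30,-.32),(34,-.36),(42,-.42),(55,-.48),(80,-.5)]:
    go([*(l0[:2]+d*(min(dz,30)-.3)/1000),.004+dz/1000],.193,pi,(dz,pi))
```

```text
(3, -0.03) shift_cm [ 0.16  0.03 -0.22] rv [ 0.011 -0.06   0.   ] abs [ 0.5957 -0.1307  0.0226]
(7, -0.08) shift_cm [ 0.48  0.09 -0.29] rv [ 0.021 -0.109  0.   ] abs [ 0.599  -0.1301  0.0218]
(11, -0.13) shift_cm [ 0.83  0.16 -0.37] rv [ 0.031 -0.158  0.   ] abs [ 0.6025 -0.1294  0.021 ]
(15, -0.18) shift_cm [ 1.21  0.23 -0.46] rv [ 0.04  -0.207  0.   ] abs [ 0.6062 -0.1287  0.0202]
(19, -0.22) shift_cm [ 1.61  0.31 -0.44] rv [ 0.048 -0.246  0.   ] abs [ 0.6102 -0.1279  0.0204]
(23, -0.25) shift_cm [ 2.01  0.39 -0.33] rv [ 0.054 -0.276  0.   ] abs [ 0.6142 -0.1271  0.0215]
(27, -0.28) shift_cm [ 2.42  0.47 -0.22] rv [ 0.059 -0.305  0.   ] abs [ 0.6184 -0.1263  0.0226]
(30, -0.32) shift_cm [ 2.76  0.53 -0.3 ] rv [ 0.067 -0.344  0.   ] abs [ 0.6217 -0.1257  0.0218]
(34, -0.36) shift_cm [ 2.81  0.54 -0.28] rv [ 0.075 -0.383  0.   ] abs [ 0.6223 -0.1256  0.0219]
(42, -0.42) shift_cm [ 2.92  0.57 -0.05] rv [ 0.086 -0.442  0.   ] abs [ 0.6234 -0.1254  0.0243]
(55, -0.48) shift_cm [3.07 0.59 0.69] rv [ 0.098 -0.501  0.   ] abs [ 0.6248 -0.1251  0.0317]
(80, -0.5) shift_cm [3.12 0.6  3.01] rv [ 0.102 -0.521  0.   ] abs [ 0.6254 -0.125   0.0548]
```

{"fn": "carry_out", "kwargs": {"commands": [1,0.16,0.03,-0.22,0.011,-0.06,0,1,0.48,0.09,-0.29,0.021,-0.109,0,1,0.83,0.16,-0.37,0.031,-0.158,0,1,1.21,0.23,-0.46,0.04,-0.207,0,1,1.61,0.31,-0.44,0.048,-0.246,0,1,2.01,0.39,-0.33,0.054,-0.276,0,1,2.4,0.46,-0.03,0.055,-0.286,0,1,2.73,0.53,0.27,0.057,-0.295,0,1,2.75,0.53,1.1,0.059,-0.305,0,1,2.9,0.55,1.94,0.073,-0.374,0,1,3,0.57,3.3,0.086,-0.442,0,1,3.1,0.6,4,0.102,-0.521,0]}}

```text
time_s: 9.72
ee_pos: [0.6254, -0.1252, 0.0667]
eef_rot: [-1.856, -0.0, -1.376]
force: [1.1, 0.3, -2.2]
grip_width: 0.0158
```

{"fn": "carry_out", "kwargs": {"commands": [1,0,0,2,0,0,0,1,0,0,4,0,0,0,1,0,0,6,0,0,0,1,0,0,6,0,0,0]}}

```text
time_s: 10.05
ee_pos: [0.626, -0.1255, 0.1302]
eef_rot: [-1.853, -0.003, -1.376]
force: [-0.2, 0.1, -1.4]
grip_width: 0.0155
```

```bash
python3 inhand.py d; python3 -c "
import cv2,numpy as np
cv2.imwrite('pics/d.png',np.hstack([cv2.imread('pics/d_top.png')[100:200,220:330],cv2.imread('pics/d_scene.png')[180:280,200:310]]).repeat(3,0).repeat(3,1))"
```

```text
expected lip [ 0.7159 -0.1078  0.1601] rpy [-0.0042 -0.5077  0.1952]
top 590 29
scene 770 13
top 619 [ 0.7151 -0.1081  0.1602  0.1818 -0.5181] rms 0.0024
scene 783 [ 0.7185 -0.1082  0.1576  0.1896 -0.5171] rms 0.001
both 1402 [ 0.7172 -0.1084  0.1585  0.1877 -0.5083] rms 0.0024
```

View pics/d.png

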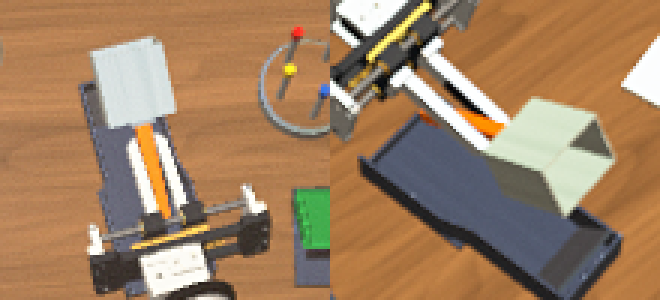

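Run:
```python
from plan import *
save_grasp([.717,-.1083,.159],.19,-.51)
u=np.array([np.cos(.56),np.sin(.56)])
go([*(BAR-.03*u),.21],.56,-.51,"hover")
for b,z,p in [(.03,.15,-.4),(.02,.10,.1),(.015,.075,.9)]: go([*(BAR-b*u),z],.56,p,p)
print(ctrl.get_obs()["qpos"].round(2))
```

```text
hover shift_cm [-17.36  40.8    5.1 ] rv [ 0.   -0.    0.37] abs [0.4517 0.2829 0.178 ]
-0.4 shift_cm [-17.61  40.65   0.14] rv [-0.041  0.103  0.37 ] abs [0.4492 0.2813 0.1284]
0.1 shift_cm [-1.664e+01  4.125e+01  2.000e-02] rv [-0.225  0.571  0.358] abs [0.4589 0.2874 0.1272]
0.9 shift_cm [-12.13  44.08   3.49] rv [-0.519  1.318  0.306] abs [0.504  0.3157 0.1619]
[-0.53  0.48  2.08  2.18  0.89 -1.08]
```

{"fn": "carry_out", "kwargs": {"commands": [1,-0.5,0.5,2,0,0,0.01,1,-1.5,2,4,0,0,0.03,1,-2.5,4,5.5,0,0,0.05,1,-3.5,6.3,5.5,0,0,0.07,1,-4.5,8.6,5.5,0,0,0.09,1,-5.5,10.9,5.5,0,0,0.11,1,-6.5,13.2,5.5,0,0,0.13,1,-7.5,15.5,5.5,0,0,0.15,1,-8.5,17.8,5.5,0,0,0.17,1,-9.5,20.1,5.5,0,0,0.19,1,-10.4,22.4,5.5,0,0,0.21,1,-11,24,5.5,0,0,0.22]}}

```text
time_s: 11.15
ee_pos: [0.514, 0.1163, 0.1805]
eef_rot: [-1.858, -0.001, -1.154]
force: [-0.2, -0.9, -2.2]
grip_width: 0.0156
```

{"fn": "carry_out", "kwargs": {"commands": [1,-0.6,2,0,0,0,0.02,1,-1.4,4,0,0,0,0.04,1,-2.2,6.2,0,0,0,0.06,1,-3,8.4,0,0,0,0.08,1,-3.8,10.6,0,0,0,0.1,1,-4.8,12.8,0,0,0,0.12,1,-5.6,14.8,0,0,0,0.14,1,-6.3,16.5,0,0,0,0.15,1,-6.3,16.5,0,0,0,0.15]}}

```text
time_s: 11.9
ee_pos: [0.4496, 0.2831, 0.1791]
eef_rot: [-1.86, -0.001, -1.001]
force: [0.7, 0.6, -2.0]
grip_width: 0.0156
```

Run:
```python
from plan import *
u=np.array([np.cos(.56),np.sin(.56)])
t,q=json.load(open("g.json")); p,r=tcp(); s0=r*R.from_quat(q).inv(); print("lip",(p-s0.apply(t)).round(3),s0.as_euler("xyz").round(3),ctrl.get_obs()["qpos"].round(2))
for b,z,p in [(.03,.17,-.45),(.03,.15,-.34),(.025,.13,-.23),(.022,.115,-.12),(.02,.105,-.01),(.02,.10,.1),(.02,.095,.21),(.018,.09,.32),(.016,.085,.43),(.015,.08,.54),(.015,.075,.65),(.015,.075,.76),(.015,.075,.9)]: go([*(BAR-b*u),z],.56,p,p)
```

```text
lip [0.529 0.332 0.211] [ 0.    -0.505  0.565] [ 0.42  0.1   2.42  2.91  0.67 -1.43]
-0.45 shift_cm [ 0.05 -0.11 -3.55] rv [-0.03   0.046 -0.005] abs [0.4502 0.282  0.1437]
-0.34 shift_cm [-0.14 -0.23 -4.49] rv [-0.088  0.139 -0.005] abs [0.4482 0.2807 0.1342]
-0.23 shift_cm [ 0.18 -0.03 -5.41] rv [-0.147  0.232 -0.005] abs [0.4515 0.2828 0.125 ]
-0.12 shift_cm [ 0.44  0.13 -5.83] rv [-0.205  0.326 -0.005] abs [0.4541 0.2844 0.1209]
-0.01 shift_cm [ 0.72  0.31 -5.75] rv [-0.264  0.419 -0.005] abs [0.4568 0.2861 0.1216]
0.1 shift_cm [ 0.92  0.43 -5.19] rv [-0.323  0.512 -0.004] abs [0.4589 0.2874 0.1272]
0.21 shift_cm [ 1.22  0.62 -4.67] rv [-0.381  0.605 -0.004] abs [0.4619 0.2893 0.1324]
0.32 shift_cm [ 1.79  0.98 -4.19] rv [-0.44   0.698 -0.004] abs [0.4675 0.2928 0.1372]
0.43 shift_cm [ 2.44  1.39 -3.77] rv [-0.499  0.791 -0.004] abs [0.474  0.2969 0.1414]
0.54 shift_cm [ 3.09  1.79 -3.42] rv [-0.557  0.884 -0.004] abs [0.4806 0.301  0.145 ]
0.65 shift_cm [ 3.73  2.2  -3.14] rv [-0.616  0.977 -0.004] abs [0.487  0.305  0.1477]
0.76 shift_cm [ 4.44  2.64 -2.45] rv [-0.675  1.07  -0.004] abs [0.4941 0.3095 0.1546]
0.9 shift_cm [ 5.43  3.26 -1.72] rv [-0.749  1.189 -0.004] abs [0.504  0.3157 0.1619]
```

{"fn": "carry_out", "kwargs": {"commands": [1,0.05,-0.11,-3.55,-0.03,0.046,-0.005,1,-0.14,-0.23,-4.49,-0.088,0.139,-0.005,1,0.18,-0.03,-5.41,-0.147,0.232,-0.005,1,0.44,0.13,-5.83,-0.205,0.326,-0.005,1,0.72,0.31,-5.75,-0.264,0.419,-0.005,1,0.92,0.43,-5.19,-0.323,0.512,-0.004,1,1.22,0.62,-4.67,-0.381,0.605,-0.004,1,1.79,0.98,-4.19,-0.44,0.698,-0.004,1,2.44,1.39,-3.77,-0.499,0.791,-0.004,1,3.09,1.79,-3.42,-0.557,0.884,-0.004,1,4.44,2.64,-2.45,-0.675,1.07,-0.004,1,5.43,3.26,-1.72,-0.749,1.189,-0.004]}}

```text
time_s: 12.9
ee_pos: [0.4691, 0.3227, 0.1449]
eef_rot: [-2.336, 0.106, -0.892]
force: [-0.5, 0.8, -2.1]
grip_width: 0.0157
```

Run:
```python
from plan import *
u=np.array([np.cos(.56),np.sin(.56)])
t,q=json.load(open("g.json")); p,r=tcp(); s0=r*R.from_quat(q).inv(); print("lip",(p-s0.apply(t)).round(3),s0.as_euler("xyz").round(3),ctrl.get_obs()["qpos"].round(2))
go([*(BAR-.015*u),.08],.56,1.05,"more"); go([*(BAR-.06*u),.20],.56,.785,"away")
```

```text
lip [0.545 0.384 0.13 ] [ 0.105 -0.029  0.67 ] [0.41 0.12 2.12 1.15 0.29 0.33]
more shift_cm [4.64 0.02 2.8 ] rv [-0.7    0.824 -0.045] abs [0.5154 0.3229 0.1729]
away shift_cm [-1.14 -3.6  13.62] rv [-0.551  0.606 -0.064] abs [0.4577 0.2867 0.281 ]
```

Run:
```python
from plan import *
u=np.array([np.cos(.56),np.sin(.56)])
for b,z,p in [(.02,.12,0),(.02,.11,.07),(.02,.10,.14)]: go([*(BAR-b*u),z],.56,p,p)
```

```text
0 shift_cm [-1.21 -3.65 -0.73] rv [-0.102 -0.037 -0.112] abs [0.457  0.2862 0.1376]
0.07 shift_cm [-1.09 -3.57 -1.05] rv [-0.143  0.02  -0.108] abs [0.4582 0.287  0.1343]
0.14 shift_cm [-0.92 -3.47 -1.39] rv [-0.183  0.077 -0.104] abs [0.4598 0.288  0.131 ]
```

{"fn": "carry_out", "kwargs": {"commands": [1,-0.6,-1.8,-0.4,-0.06,-0.02,-0.06,1,-1.21,-3.65,-0.73,-0.102,-0.037,-0.112,1,-1.21,-3.65,-0.73,-0.102,-0.037,-0.112,1,-1.21,-3.65,-0.73,-0.102,-0.037,-0.112,1,-1.09,-3.57,-1.05,-0.143,0.02,-0.108,1,-1.09,-3.57,-1.05,-0.143,0.02,-0.108,1,-1.09,-3.57,-1.05,-0.143,0.02,-0.108]}}

```text
time_s: 13.48
ee_pos: [0.4585, 0.287, 0.1339]
eef_rot: [-2.439, 0.002, -1.005]
force: [0.1, 0.1, -2.3]
grip_width: 0.0152
```

Run:
```python
from plan import *
u=np.array([np.cos(.56),np.sin(.56)])
t,q=json.load(open("g.json")); p,r=tcp(); s0=r*R.from_quat(q).inv(); print("lip",(p-s0.apply(t)).round(3),s0.as_euler("xyz").round(3),ctrl.get_obs()["qpos"].round(2))
for b,z,p in [(.02,.10,.12),(.02,.095,.24),(.018,.09,.36),(.016,.085,.48),(.015,.08,.6),(.015,.075,.72),(.015,.075,.84),(.015,.075,.96)]: go([*(BAR-b*u),z],.56,p,p)
```

```text
lip [0.54  0.337 0.109] [0.    0.073 0.561] [0.45 0.08 2.14 0.32 0.23 1.17]
0.12 shift_cm [ 0.08  0.07 -0.48] rv [-0.025  0.039 -0.001] abs [0.4593 0.2877 0.1291]
0.24 shift_cm [0.43 0.29 0.13] rv [-0.089  0.141 -0.001] abs [0.4629 0.2899 0.1352]
0.36 shift_cm [1.06 0.69 0.68] rv [-0.153  0.243 -0.001] abs [0.4692 0.2939 0.1406]
0.48 shift_cm [1.8  1.15 1.15] rv [-0.217  0.344 -0.001] abs [0.4765 0.2985 0.1454]
0.6 shift_cm [2.54 1.62 1.54] rv [-0.28   0.446 -0.001] abs [0.484  0.3032 0.1493]
0.72 shift_cm [3.29 2.08 1.83] rv [-0.344  0.548 -0.001] abs [0.4914 0.3078 0.1522]
0.84 shift_cm [4.11 2.6  2.51] rv [-0.408  0.649 -0.   ] abs [0.4996 0.313  0.159 ]
0.96 shift_cm [4.99 3.15 3.07] rv [-0.472  0.751 -0.   ] abs [0.5085 0.3185 0.1646]
```

Flipped through cleanly; now tip.

{"fn": "carry_out", "kwargs": {"commands": [1,0.08,0.07,-0.48,-0.025,0.039,-0.001,1,0.43,0.29,0.13,-0.089,0.141,-0.001,1,1.06,0.69,0.68,-0.153,0.243,-0.001,1,1.8,1.15,1.15,-0.217,0.344,-0.001,1,2.54,1.62,1.54,-0.28,0.446,-0.001,1,3.29,2.08,1.83,-0.344,0.548,0,1,4.11,2.6,2.51,-0.408,0.649,0,1,4.99,3.15,3.07,-0.472,0.751,0,1,4.99,3.15,3.07,-0.472,0.751,0,1,4.99,3.15,3.07,-0.472,0.751,0,1,4.99,3.15,3.07,-0.472,0.751,0]}}

```text
time_s: 14.4
ee_pos: [0.5075, 0.3191, 0.1633]
eef_rot: [2.958, 0.011, -1.005]
force: [-0.5, 0.3, -1.5]
grip_width: 0.0154
```

Run:
```python
from plan import *
u=np.array([np.cos(.56),np.sin(.56)])
t,q=json.load(open("g.json")); p,r=tcp(); s0=r*R.from_quat(q).inv(); print("lip",(p-s0.apply(t)).round(3),s0.as_euler("xyz").round(3),ctrl.get_obs()["qpos"].round(2))
go([*(BAR-.03*u),.16],.56,.96,"up");go([*(BAR-.14*u),.22],.56,.785,"away")
L=np.array(REST[0]); go([L[0],L[1],.22],-.055,.785,"above rest")
```

```text
lip [0.543 0.341 0.074] [0.01  0.96  0.572] [ 0.5   0.56  1.26 -0.    1.5   1.51]
up shift_cm [-1.18 -0.85  8.63] rv [-0.005 -0.003 -0.004] abs [0.4957 0.3105 0.2496]
away shift_cm [-11.77  -7.49  13.78] rv [ 0.089 -0.151 -0.004] abs [0.3899 0.2442 0.301 ]
above rest shift_cm [  0.74 -65.02  13.78] rv [ 0.039 -0.174 -0.618] abs [ 0.515  -0.3311  0.301 ]
```

{"fn": "carry_out", "kwargs": {"commands": [1,-0.5,-0.4,3,0,0,0,1,-1.2,-0.8,6,0,0,0,1,-2,-1.2,9,0,0,0,1,-3.5,-3,12,0.045,-0.075,-0.002,1,-6,-6,13.8,0.089,-0.151,-0.004,1,-8,-9,13.8,0.089,-0.151,-0.03,1,-9,-12.5,13.8,0.085,-0.153,-0.06,1,-9,-16,13.8,0.08,-0.155,-0.1,1,-9,-19,13.8,0.08,-0.155,-0.14,1,-9,-19,13.8,0.08,-0.155,-0.14]}}

```text
time_s: 15.23
ee_pos: [0.4161, 0.1261, 0.3019]
eef_rot: [3.136, 0.009, -1.146]
force: [0.1, 0.0, -1.2]
grip_width: 0.0159
```

Run:
```python
from plan import *
a,d=viewer.camera("top");b,e=viewer.camera("scene")
cv2.imwrite("pics/e.png",np.hstack([a[150:220,80:200],b[115:185,310:430]]).repeat(3,0).repeat(3,1))
for im,dd,cam in ((a,d,"top"),(b,e,"scene")):
    W=cloud(cam,dd);h=cv2.cvtColor(im,cv2.COLOR_BGR2HSV);m=(np.linalg.norm(W[...,:2]-BAR,axis=-1)<.053)&(h[...,1]<70)&(h[...,2]>140)
    n,lab,st,c=cv2.connectedComponentsWithStats(m.astype(np.uint8));print(cam,[(int(st[i,4]),W[lab==i].mean(0).round(3).tolist()) for i in range(1,n)])
L=np.array(REST[0]);go([L[0],L[1],.22],-.055,.785,"above rest"); print(ctrl.get_obs()["time_s"])
```

```text
top [(51, [0.596, 0.356, 0.024]), (24, [0.567, 0.39, 0.024])]
scene [(22, [0.573, 0.388, 0.022])]
above rest shift_cm [  9.84 -46.    -0.07] rv [-0.005  0.002 -0.48 ] abs [ 0.515  -0.3311  0.301 ]
15.3333
```

View pics/e.png

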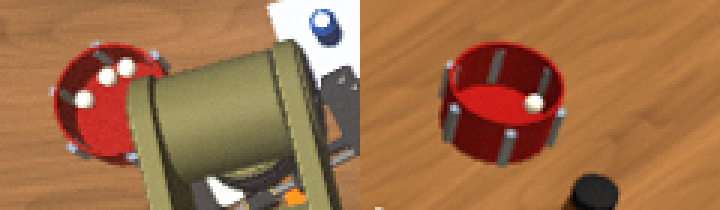

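Three balls visible in the barrel (top crop at (85,100), (106,76), (126,68)). Now to the rest.

{"fn": "carry_out", "kwargs": {"commands": [1,0.7,-3,0,0,0,-0.03,1,1.4,-6.5,0,0,0,-0.07,1,2.1,-10,0,0,0,-0.11,1,2.9,-13.5,0,0,0,-0.15,1,3.7,-17,0,0,0,-0.19,1,4.4,-20.5,0,0,0,-0.23,1,5.2,-24,0,0,0,-0.26,1,5.9,-27.5,0,0,0,-0.3,1,6.7,-31,0,-0.002,0,-0.33,1,7.4,-34.5,0,-0.003,0,-0.37,1,8.2,-38,0,-0.005,0.002,-0.41,1,8.9,-41.5,0,-0.005,0.002,-0.45]}}

```text
time_s: 16.33
ee_pos: [0.5064, -0.2863, 0.3015]
eef_rot: [3.134, 0.006, -1.592]
force: [-0.1, 0.5, -0.9]
grip_width: 0.0153
```

{"fn": "carry_out", "kwargs": {"commands": [1,0.5,-2.5,0,0,0,-0.015,1,0.95,-4.5,-1,0,0,-0.03,1,0.95,-4.5,-4,0,0,-0.03,1,0.95,-4.5,-7,0,0,-0.03,1,0.95,-4.5,-10,0,0,-0.03,1,0.95,-4.5,-10,0,0,-0.03,1,0.95,-4.5,-10,0,0,-0.03]}}

```text
time_s: 16.92
ee_pos: [0.5163, -0.3299, 0.2012]
eef_rot: [3.133, 0.008, -1.619]
force: [0.5, -0.4, -1.1]
grip_width: 0.0154
```

```bash
python3 inhand.py
python3 - <<'E'
from plan import *
go(*REST,"seat")
E
```

```text
expected lip [ 0.5724 -0.3333  0.1202] rpy [ 0.005   0.7845 -0.0478]
top 12 0
scene 1059 11
scene 1070 [ 0.5718 -0.3332  0.1197 -0.0334  0.7784] rms 0.0016
both 1082 [ 0.5718 -0.3331  0.1197 -0.0313  0.7797] rms 0.0016
seat shift_cm [-2.000e-01 -1.000e-02 -1.089e+01] rv [-0.     0.004 -0.003] abs [ 0.515  -0.3311  0.095 ]
```

{"fn": "carry_out", "kwargs": {"commands": [1,-0.05,-0.15,-3,0,0,-0.005,1,-0.05,-0.15,-6,0,0,-0.005,1,-0.05,-0.15,-8.5,0,0,-0.005,1,-0.05,-0.15,-9.8,0,0,-0.005,1,-0.05,-0.15,-10.4,0,0,-0.005,1,-0.05,-0.15,-10.6,0,0,-0.005,1,-0.05,-0.15,-10.6,0,0,-0.005]}}

```text
time_s: 17.6
ee_pos: [0.5172, -0.3328, 0.0995]
eef_rot: [3.139, 0.004, -1.625]
force: [0.2, 0.3, -1.4]
grip_width: 0.0155
```

{"fn": "carry_out", "kwargs": {"commands": [1,0,0,-0.15,0,0,0,1,0,0,-0.3,0,0,0,1,0,0,-0.35,0,0,0,1,0,0,-0.35,0,0,0]}}

```text
time_s: 17.93
ee_pos: [0.5174, -0.333, 0.0968]
eef_rot: [3.14, 0.003, -1.625]
force: [-1.5, 1.3, 1.4]
grip_width: 0.0155
```

{"fn": "carry_out", "kwargs": {"commands": [-1,0,0,0,0,0,0,-1,0,0,0,0,0,0,-1,0,0,0,0,0,0,-1,0,0,0,0,0,0,-1,0,0,0,0,0,0,-1,0,0,0,0,0,0,-1,0,0,0,0,0,0,-1,0,0,2,0,0,0,-1,0,0,5,0,0,0,-1,0,0,8,0,0,0,-1,0,0,12,0,0,0,-1,0,0,12,0,0,0]}}

```text
time_s: 18.93
ee_pos: [0.5192, -0.3342, 0.2249]
eef_rot: [-3.134, -0.003, -1.625]
force: [0.3, -0.4, 1.2]
grip_width: 0.0917
```

```bash
cat > refit.py <<'E'
from plan import *
from inhand import sdb
from scipy.optimize import least_squares
A=[]
for cam in ("top","scene"):
    im,d=viewer.camera(cam);W=cloud(cam,d);h=cv2.cvtColor(im,cv2.COLOR_BGR2HSV);x,y,z=np.moveaxis(W,-1,0)
    ok=np.isfinite(x)&(x>.42)&(x<.63)&(y>-.38)&(y<-.29)&(z>.045)&~((h[...,0]>40)&(h[...,0]<85)&(h[...,1]>100))
    l=Rs(*REST[1:]).inv().apply(W[ok]-np.array(REST[0])); A.append(W[ok][(np.abs(l-[-.09,0,.025])<[.11,.045,.045]).all(1)])
w=np.vstack(A)
def f(v):
    l=Rs(v[3],v[4]).inv().apply(w-v[:3]); return np.minimum(sdb(l,[-.035,0,.025],[.035,.034,.025]),sdb(l,[-.1275,0,.034],[.0575,.008,.007]))
s=least_squares(f,[*REST[0],*REST[1:]],loss="soft_l1",f_scale=.002,x_scale=[.01,.01,.01,.1,.1]);print(len(A[0]),len(A[1]),s.x.round(4),"rms",np.sqrt(np.mean(f(s.x)**2)).round(4))
v=s.x; S=Rs(v[3],v[4]); e=v[:3]+S.apply([-.160,0,.034]); r=S*R.from_matrix(np.array([[0,0,1],[-1,0,0],[0,-1,0]],float))
print("tool z",r.apply([0,0,1]).round(3),"x",r.apply([1,0,0]).round(3),"q",ctrl.get_obs()["qpos"].round(2))
for b in (.12,.06,0): show(e+r.apply([0,0,.019-b]),r,b)
np.save("scoop.npy",v)
E
python3 refit.py
```

```text
0 1224 [ 0.5731 -0.3359  0.0135 -0.0523  0.7657] rms 0.0018
tool z [ 0.72  -0.038 -0.693] x [-0.052 -0.999  0.   ] q [-0.63  0.44  1.3   0.    1.4   0.99]
0.12 shift_cm [-10.91   0.6    0.06] rv [-0.044 -0.803  0.001] abs [ 0.4088 -0.3273  0.2189]
0.06 shift_cm [-6.59  0.37 -4.09] rv [-0.044 -0.803  0.001] abs [ 0.452  -0.3295  0.1773]
0 shift_cm [-2.27  0.14 -8.25] rv [-0.044 -0.803  0.001] abs [ 0.4951 -0.3318  0.1357]
```

{"fn": "carry_out", "kwargs": {"commands": [-1,-2,0.1,1.5,-0.006,-0.11,0,-1,-4,0.2,2,-0.012,-0.22,0,-1,-6,0.3,2,-0.018,-0.33,0,-1,-8,0.4,2,-0.024,-0.45,0,-1,-9.5,0.5,1.5,-0.03,-0.57,0,-1,-10.9,0.6,0.5,-0.037,-0.69,0,-1,-10.9,0.6,0,-0.043,-0.79,0,-1,-10.9,0.6,0,-0.043,-0.79,0,-1,-9.5,0.52,-1.3,-0.043,-0.79,0,-1,-8,0.45,-2.7,-0.043,-0.79,0,-1,-6.5,0.37,-4.1,-0.043,-0.79,0,-1,-6.5,0.37,-4.1,-0.043,-0.79,0]}}

```text
time_s: 20.03
ee_pos: [0.4532, -0.3283, 0.1734]
eef_rot: [-2.353, 0.005, -1.623]
force: [-0.4, 0.2, -1.1]
grip_width: 0.0938
```

Run:
```python
from plan import *
v=np.load("scoop.npy"); v[4]=.777
S=Rs(v[3],v[4]); e=v[:3]+S.apply([-.160,0,.034]); r=S*R.from_matrix(np.array([[0,0,1],[-1,0,0],[0,-1,0]],float))
for b in (.03,0): show(e+r.apply([0,0,.019-b]),r,b)
a,_=viewer.camera("scene");cv2.imwrite("pics/f.png",a[150:310,100:260].repeat(3,0).repeat(3,1))
```

```text
0.03 shift_cm [ 2.2  -0.24 -1.58] rv [-0.005 -0.005  0.   ] abs [ 0.4752 -0.3307  0.1576]
0 shift_cm [ 4.34 -0.36 -3.69] rv [-0.005 -0.005  0.   ] abs [ 0.4965 -0.3319  0.1366]
```

View pics/f.png

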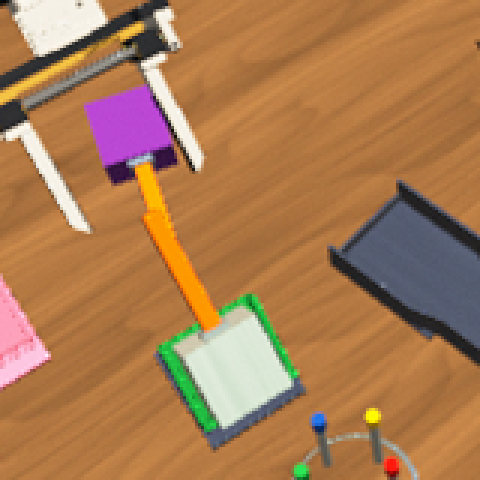

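{"fn": "carry_out", "kwargs": {"commands": [-1,1.2,-0.15,-0.8,0,0,0,-1,2.4,-0.25,-1.8,0,0,0,-1,3.6,-0.32,-3,0,0,0,-1,4.3,-0.36,-3.7,0,0,0,-1,4.3,-0.36,-3.7,0,0,0,1,4.3,-0.36,-3.7,0,0,0,1,4.3,-0.36,-3.7,0,0,0,1,4.3,-0.36,-3.7,0,0,0,1,4.3,-0.36,-3.7,0,0,0,1,4.3,-0.36,-3.7,0,0,0,1,4.3,-0.36,-3.7,0,0,0,1,4.3,-0.36,-3.7,0,0,0], "force": 60}}

```text
time_s: 21.08
ee_pos: [0.4956, -0.3321, 0.138]
eef_rot: [-2.352, 0.004, -1.623]
force: [-0.2, -0.5, -0.2]
grip_width: 0.0506
```

{"fn": "carry_out", "kwargs": {"commands": [1,0,0,0,0,0,0,1,0,0,0,0,0,0,1,0,0,0,0,0,0,1,0,0,0,0,0,0,1,0,0,0,0,0,0,1,0,0,0,0,0,0,1,0,0,0,0,0,0,1,0,0,0,0,0,0]}}

```text
time_s: 21.75
ee_pos: [0.4956, -0.3322, 0.138]
eef_rot: [-2.352, 0.004, -1.623]
force: [-0.4, -0.2, 0.6]
grip_width: 0.0159
```

Run:
```python
from plan import *
v=np.load("scoop.npy"); save_grasp(v[:3],v[3],.777)
psi=.262  # stand yaw 15 deg
p0,r0=tcp(); print(p0.round(4))
go(v[:3]+[0,0,.12],v[3],.777,"lift")
# scoop mouth centre (0,0,25): lip = peg - R*(0,0,.025)
for yaw in (0.,.1,.2):
    S=Rs(yaw,np.pi/2); lip=np.array([*PEG,.11])-S.apply([0,0,.025]); go(lip,yaw,np.pi/2,("abovepeg",yaw))
```

```text
[ 0.4956 -0.3322  0.138 ]
lift shift_cm [ 0.  0. 12.] rv [-0.  0.  0.] abs [ 0.4956 -0.3322  0.258 ]
('abovepeg', 0.0) shift_cm [14.25 46.03 11.47] rv [0.021 0.794 0.05 ] abs [0.6381 0.1282 0.2527]
('abovepeg', 0.1) shift_cm [14.25 46.13 11.47] rv [-0.019  0.794  0.144] abs [0.6381 0.1291 0.2527]
('abovepeg', 0.2) shift_cm [14.24 46.22 11.47] rv [-0.059  0.794  0.239] abs [0.638  0.13   0.2527]
```

{"fn": "carry_out", "kwargs": {"commands": [1,0,0,1,0,0,0,1,0,0,3,0,0,0,1,0,0,6,0,0,0,1,0,0,9,0,0,0,1,0,0.5,12,0,0.06,0.01,1,0,2,15,0,0.15,0.02,1,0.5,4.5,17,0,0.24,0.03,1,1.5,7.5,17,0,0.33,0.04,1,2.5,10.5,17,0,0.42,0.05,1,3.5,13.5,17,-0.005,0.51,0.06,1,4.5,16.5,17,-0.007,0.6,0.07,1,5.5,19.5,17,-0.01,0.69,0.08]}}

```text
time_s: 22.75
ee_pos: [0.5506, -0.1356, 0.3085]
eef_rot: [-3.046, -0.015, -1.537]
force: [0.8, -0.4, -2.4]
grip_width: 0.0154
```

Run:
```python
from plan import *
print(ctrl.get_obs()["qpos"].round(2))
S=Rs(.1,np.pi/2)
for z in (.15,): go(np.array([*PEG,z])-S.apply([0,0,.025]),.1,np.pi/2,z)
```

```text
[-0.32  0.22  1.38  0.02  1.44  1.22]
0.15 shift_cm [ 8.74 26.47 -1.58] rv [0.011 0.101 0.062] abs [0.6381 0.1291 0.2927]
```

{"fn": "carry_out", "kwargs": {"commands": [1,1,3,0,0,0.02,0.006,1,2,6,0,0.003,0.04,0.012,1,3,9,0,0.005,0.06,0.02,1,4,12,0,0.007,0.08,0.03,1,5,15,0,0.011,0.1,0.04,1,6,18,-0.5,0.011,0.1,0.05,1,7,21,-1,0.011,0.1,0.055,1,8,24,-1.6,0.011,0.1,0.062,1,8.7,26.4,-1.6,0.011,0.1,0.062,1,8.7,26.4,-1.6,0.011,0.1,0.062,1,8.7,26.4,-1.6,0.011,0.1,0.062]}}

```text
time_s: 23.67
ee_pos: [0.6375, 0.1295, 0.2915]
eef_rot: [3.137, 0.003, -1.472]
force: [-0.9, -0.6, -2.0]
grip_width: 0.0159
```

```bash
cat > pegfit.py <<'E'
from plan import *
from inhand import sdb
from scipy.optimize import least_squares
import sys
t,q=json.load(open("g.json")); p,r=tcp(); s0=r*R.from_quat(q).inv(); l0=p-s0.apply(t)
print("exp mouth",(l0+s0.apply([0,0,.025])).round(4),"xaxis",s0.apply([1,0,0]).round(3))
A=[]
for cam in ("top","scene"):
    im,d=viewer.camera(cam);W=cloud(cam,d);w=W[np.isfinite(W[...,0])]
    cv2.imwrite(f"pics/g_{cam}.png",im)
    l=s0.inv().apply(w-l0);a=(np.abs(l-[-.04,0,.027])<[.055,.046,.036]).all(1)&(l[:,0]<-.004)|(np.abs(l-[-.10,0,.034])<[.02,.014,.014]).all(1);a&=w[:,2]>.02
    A.append(w[a]);print(cam,a.sum())
w=A[1]
def f(v):
    l=(R.from_rotvec(v[3:])*s0).inv().apply(w-v[:3]-l0); return np.minimum(sdb(l,[-.035,0,.025],[.035,.034,.025]),sdb(l,[-.1275,0,.034],[.0575,.008,.007]))
s=least_squares(f,np.zeros(6),loss="soft_l1",f_scale=.002,x_scale=[.01]*3+[.1]*3);S=R.from_rotvec(s.x[3:])*s0;m=l0+s.x[:3]+S.apply([0,0,.025])
print("fit mouth",m.round(4),"xaxis",S.apply([1,0,0]).round(3),"z",S.apply([0,0,1]).round(3),"rms",np.sqrt(np.mean(f(s.x)**2)).round(4),"end z",(l0+s.x[:3]+S.apply([-.168,0,.034]))[2].round(4))
E
python3 pegfit.py; python3 -c "
import cv2
cv2.imwrite('pics/g.png',cv2.imread('pics/g_scene.png')[120:260,250:400].repeat(3,0).repeat(3,1))"
```

```text
exp mouth [0.6281 0.1289 0.1488] xaxis [-0.  0. -1.]
top 31
scene 886
fit mouth [0.6292 0.1273 0.1492] xaxis [ 0.007  0.004 -1.   ] z [0.996 0.093 0.007] rms 0.0012 end z 0.3173
```

View pics/g.png

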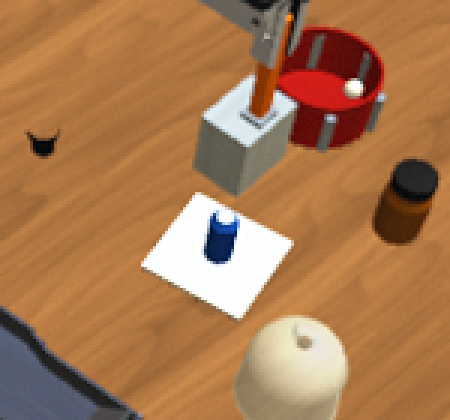

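{"fn": "carry_out", "kwargs": {"commands": [1,0,0.08,-2,0,0,0,1,0,0.08,-4,0,0,0,1,0,0.08,-5.5,0,0,0,1,0,0.08,-7,0,0,0,1,0,0.08,-8.5,0,0,0,1,0,0.08,-10,0,0,0,1,0,0.08,-11.5,0,0,0,1,0,0.08,-12.7,0,0,0,1,0,0.08,-13.5,0,0,0,1,0,0.08,-13.7,0,0,0,1,0,0.08,-13.7,0,0,0]}}

```text
time_s: 24.68
ee_pos: [0.6375, 0.1283, 0.1553]
eef_rot: [3.137, 0.003, -1.475]
force: [-0.3, 1.0, -0.7]
grip_width: 0.0155
```

{"fn": "carry_out", "kwargs": {"commands": [1,0,0,-0.15,0,0,0,1,0,0,-0.3,0,0,0,1,0,0,-0.4,0,0,0,1,0,0,-0.45,0,0,0]}}

```text
time_s: 25.02
ee_pos: [0.6376, 0.1283, 0.151]
eef_rot: [3.138, 0.003, -1.475]
force: [0.8, -0.3, -1.1]
grip_width: 0.0156
```

```bash
python3 pegfit.py; python3 -c "
from plan import *
o=ctrl.get_obs();print(o['force'],o['ee_pos'])"
```

```text
exp mouth [0.6283 0.1277 0.0083] xaxis [ 0.001  0.    -1.   ]
top 14
scene 644
fit mouth [0.6292 0.1273 0.0083] xaxis [ 0.006  0.01  -1.   ] z [0.995 0.098 0.007] rms 0.0014 end z 0.1763
[-0.16042114  0.58616813 -1.31535515] [0.63750567 0.12828831 0.15086696]
```

Almost down (mouth 8.3 mm); creep to contact.

{"fn": "carry_out", "kwargs": {"commands": [1,0,0,-0.1,0,0,0,1,0,0,-0.2,0,0,0,1,0,0,-0.25,0,0,0,1,0,0,-0.25,0,0,0]}}

```text
time_s: 25.45
ee_pos: [0.6378, 0.1284, 0.1495]
eef_rot: [3.139, 0.003, -1.475]
force: [-0.4, 0.6, 6.3]
grip_width: 0.0156
```

{"fn": "carry_out", "kwargs": {"commands": [1,0,0,0,0,0,0,-1,0,0,0,0,0,0,-1,0,0,0,0,0,0,-1,0,0,0,0,0,0,-1,0,0,0,0,0,0,-1,0,0,0,0,0,0,-1,0,0,0,0,0,0,-1,0,0,0,0,0,0,-1,0,0,0,0,0,0,-1,0,0,2,0,0,0,-1,0,0,4,0,0,0,-1,0,0,6,0,0,0]}}

```text
time_s: 26.45
ee_pos: [0.6377, 0.1284, 0.2102]
eef_rot: [3.139, 0.003, -1.475]
force: [-0.6, 0.4, -0.0]
grip_width: 0.0856
```

{"fn": "carry_out", "kwargs": {"commands": [-1,0,0,3,0,0,0,-1,-1,0,7,0,0,0,-1,-4,0,10,0,0,0,-1,-8,0,10,0,0,0,-1,-12,-2,10,0,0,0,-1,-16,-4,10,0,0,0,-1,-20,-6,10,0,0,0,-1,-20,-6,10,0,0,0]}}

```text
time_s: 27.12
ee_pos: [0.4339, 0.067, 0.3109]
eef_rot: [3.14, 0.002, -1.475]
force: [0.7, 0.9, 0.5]
grip_width: 0.0939
```

```bash
cat > fin.py <<'E'
from plan import *
from inhand import sdb
from scipy.optimize import least_squares
s0=Rs(.1,np.pi/2); l0=np.array([*PEG,.008])-s0.apply([0,0,.025]); w=[]
for cam in ("top","scene"):
    im,d=viewer.camera(cam);W=cloud(cam,d)
    cv2.imwrite(f"pics/h_{cam}.png",im)
    a=W[np.isfinite(W[...,0])];l=s0.inv().apply(a-l0);m=(np.abs(l-[-.095,0,.027])<[.1,.046,.036]).all(1)&(a[:,2]>.02);w.append(a[m])
    h=cv2.cvtColor(im,cv2.COLOR_BGR2HSV);m=(np.linalg.norm(W[...,:2]-BAR,axis=-1)<.053)&(h[...,1]<70)&(h[...,2]>140)
    n,lab,st,c=cv2.connectedComponentsWithStats(m.astype(np.uint8));print(cam,[(int(st[i,4]),W[lab==i].mean(0).round(3).tolist()) for i in range(1,n)])
w=np.vstack(w)
def f(v):
    l=(R.from_rotvec(v[3:])*s0).inv().apply(w-v[:3]-l0); return np.minimum(sdb(l,[-.035,0,.025],[.035,.034,.025]),sdb(l,[-.1275,0,.034],[.0575,.008,.007]))
s=least_squares(f,np.zeros(6),loss="soft_l1",f_scale=.002,x_scale=[.01]*3+[.1]*3);S=R.from_rotvec(s.x[3:])*s0;b=l0+s.x[:3]
print("mouth",(b+S.apply([0,0,.025])).round(4),"end z",(b+S.apply([-.168,0,.034]))[2].round(4),"rms",np.sqrt(np.mean(f(s.x)**2)).round(4),len(w))
cv2.imwrite("pics/h.png",np.hstack([cv2.imread("pics/h_top.png")[90:230,80:350],cv2.imread("pics/h_scene.png")[110:250,220:400]])[:, :].repeat(1,0))
x=cv2.imread("pics/h.png");cv2.imwrite("pics/h.png",cv2.resize(x,None,fx=1.75,fy=1.75))
E
python3 fin.py
```

```text
top [(25, [0.6, 0.347, 0.022]), (24, [0.592, 0.366, 0.023]), (24, [0.567, 0.39, 0.024])]
scene [(22, [0.572, 0.389, 0.021])]
mouth [0.6303 0.1275 0.0076] end z 0.1756 rms 0.0019 1085
```

View pics/h.png

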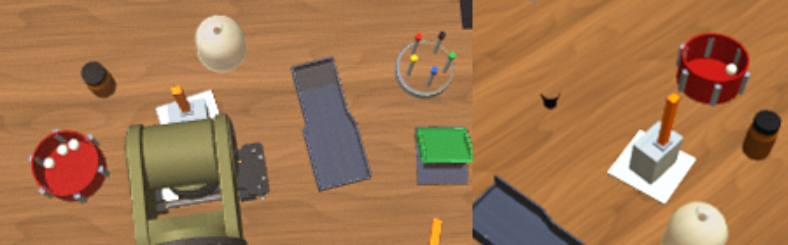

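The scoop stands mouth down on the base (at (655,140)). All three balls are in the barrel (at (48,162), (62,150) and (72,144)), and the tray and rest are empty.

```bash
python3 -c "
from station import ticket
print(ticket.hand_in())"
```

```text
the job is handed in; nothing more can be done
None
```

The job is done and handed in at about 27 s of the 72 s allowed; the hand-in reports no verdict.

**What I did:** I scooped the three balls together against the tray's far slope and tipped them into the barrel. I laid the scoop in the green rest and let go. Then I took it again by the end of its handle, lowered it over the peg until the wrist force showed contact with the base (about 6 N up), and let go.

**Last checks:**
- **Scoop:** the fitted mouth centre is about 2 mm from the peg axis and 7.6 mm high, just under the 8 mm base top and so within fit error. The handle's end point (`scoop_end`) is at 176 mm, and the arm stands clear with the gripper open.
- **Balls:** all three show in the barrel in the top picture. The scene camera shows only one, which fits the barrel wall hiding the others.
- **Bystanders:** the bell jar, screwdriver stand, oil jar and loupe look unmoved in the last picture; I did not measure them again.

**What went wrong on the way:** the first tipping move came near a wrist singularity and the arm lagged, so the scoop sat about 5 cm to the side, still level. I brought it back over the barrel before tipping, and no ball was lost.

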